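# Press-set a round pocket mirror in the sprung press

## Robot

A 6-joint arm with a two-finger parallel gripper is mounted at the origin on the work surface. World frame = base frame: x ahead of the robot, y to its left, z up, the work surface at z = 0. Lengths are in mm, angles in rad, forces in N, time in s.
With the tool pointing down it reaches from about 150 to 775 mm from the base axis. Payload 6.1 kg.
Tool frame: the origin (TCP) lies between the finger pads; the fingertips stand 19 mm ahead of it and the grasp point (between the pads) is the TCP; z points along the fingers, y is the direction in which the jaws open and shut (so a half turn about z gives the same grasp; the last joint's range is limited). The gripper opens to 85 mm and grips with 20 to 120 N. Pads are 22 mm wide; open, the fingers measure 114 mm over their backs; the gripper's body (76 mm by 85 mm) begins 54 mm behind the grasp point. The pads swing forward as they close: fully open they stand 13 mm farther back than shut.
Start: joints at [1.203, 0.126, -0.04, 1.405, 0, 1.571], TCP at [188.763, 489.874, 250.295] pointing down, gripper open.
Joint ranges: [-2.72, 2.72], [-0.95, 1.95], [-1.27, 1.35], [-1.78, 2.02], [-1.46, 1.47], [-3.14, 3.14]. Speed limits (rad/s): [2.39, 2.39, 3.01, 3.14, 3.14, 3.14].

## Interface

Orientations are given as a 3x3 rotation matrix whose columns are the frame's x, y, z axes.
In Python, from bench import read_state, grab_frame, close_job, search_frame, cut_out gives the robot as it stands.
- The arm moves only by the shell command python3 -m creep 'ROWS' [FORCE]. ROWS is JSON, one flat list of numbers, 7 for each row, row after row: the closure, from 0 (fully open) to 1 (shut), then the shift along the tool's x, y, z in mm, then the turn, a rotation vector about the tool's x, y, z in degrees. In form: [grip, dx, dy, dz, ax, ay, az, grip, dx, dy, dz, ax, ay, az, ...]. A call has 1 to 20 rows; each row is the pose to reach, as a shift and turn from the pose commanded when the call began, along the tool's axes at that moment; what a row does not reach only later rows make up. A row lasts 1/8 s, in which the tool goes at most 62.5 mm and 10.7 degrees, less where a joint would pass 70% of its speed; a pose out of reach is approached as far as the arm can. A call with a gripper value outside its range is refused whole. The fingers move at their own pace and stop on an object; FORCE is the grip in N (left out, the last holds). Time passes only in rows, so rows that repeat a pose let the fingers close. It gives the time, the measured TCP pose, the force and the opening at its end, in the units of the state.
- read_state(): the state, without advancing time (a new reading comes with each control period).
- grab_frame(name): name is "scene" or "side" or "wrist"; returns a dict with "img" (420x560x3 uint8, red, green, blue), "range_z" (420x560 float32, mm along the optical axis (not along the pixel's ray), 0 where there is no reading), "fovy" (degrees; the focal length in pixels is half the picture's height over the tangent of half this angle, whatever the lens; pixels are square), "cx", "cy" (the principal point, pixels), "camera_from_world" (4x4, takes a point from world to camera coordinates); the wrist camera has in their place "mount" (4x4, takes a point from camera to tool coordinates, whose origin is the TCP and whose axes are the flange's). Camera axes: x right, y down, z forward; pixel columns grow to the right and rows downward; lengths in mm; the calibration is good to about 2 mm. A picture is of the moment at which its call begins: read the wrist's pose just before it.
- close_job(): hands the job in, once; it reports no verdict.
Trained networks look in a picture, given as the dict that the camera call returned (one of the last four; its "shot" number tells which), for a name from the list of things; names that differ only in an ending like _2 or _b are one class to them, and where a whole thing is asked for, a point or a joint stands for the part that bears it (a point fixed in the world has none). Each returns a list of dicts, best first, with "p" (0 to 1); they miss things now and then, are a little off and sometimes report something else, mostly with a low value. They report only what shows in the picture. A call takes as long as a camera call. They do not tell look-alikes from the thing itself.
- search_frame(picture, label): "position" ([x, y, z] in mm, in world coordinates, good to about 4 mm: the middle of the surface that is visible of it).
- cut_out(picture, label): "pixels" (420x560 bool, what is visible of it).
The state is a dict: "time_s": time; "joints": joint angles; "joint_vel": joint speeds; "effort": joint torques, N m; "tcp_pos": TCP position; "orientation": TCP orientation; "ft_force": force on the tool from outside, world axes, zero at the start; "moment": the same for the moment, N m; "gripper_width": finger opening in mm.
Only numpy, scipy, OpenCV 4.12 (cv2) and the standard library are available. Lean on these libraries where they do the work, as an engineer would, in place of code of your own. Each camera call takes 0.05 s, during which the arm holds its last target.

## Task

The glass of the round pocket mirror has just been stuck into its shell: lay that mirror, glass up, in the middle of the press's sprung plate, then use the tamper to press it squarely down until the plate is fully home and level, and keep it down for a second. Then stand the tamper upright on the mirrored tray again, clear of the edges, and finally lay the round mirror flat, glass up, on the floor of the ceramic dish. Set the mirror down rather than dropping it, and leave the square mirror, the dish and everything else where they are.

Things in the scene. Friction and masses are not known exactly. Their poses are not given: they have to be found in the camera images.
- round_mirror: Round pocket mirror: flat aluminium disc 46 mm in diameter, 12 mm thick, about 40 g. Origin at the centre of its underside; z points up out of the glass face. It starts glass up on the tray.
- square_mirror: Square pocket mirror 42 x 42 mm, 12 mm thick, same materials; not to be used or moved. Origin at the centre of its underside, x and y along its sides. It starts on the tray.
- tamper: Hand tamper standing upright on the tray: flat round steel foot 40 mm in diameter and 12 mm high, a neck 16 mm in diameter up to 24 mm, then an upright wooden handle of square section 26 x 26 mm from 24 to 80 mm above the underside (its top). About 200 g. Origin at the centre of the foot's underside, z up the handle, x and y square to the handle's faces.
- tray: Fixed mirrored tray, a flat slab 200 mm (its x) by 220 mm (its y) and 8 mm high with thin brass edging that does not stand up from it by more than 1 mm. Origin at the centre of its underside, z up. The two mirrors and the tamper start on its top in any of three places about 100 mm apart.
- plate_top (a point): Centre of the top of the press's round steel plate (72 mm in diameter, 6 mm thick, marked with a ring a little wider than the round mirror); z is the plate's normal. At rest it is 46 mm above the dresser top and stands 12 mm proud of the rim of the fixed round grey housing (104 mm across its foot, 94 mm above, rim 34 mm high, inside diameter 84 mm). The plate is gimballed: it tips towards a push that is off centre or not square (about 0.8 Nm/rad), and springs back level.
- press_travel (a joint): Travel of the press plate straight down in m: 0 at rest, 0.012 fully home, where its top is flush with the housing's rim. The spring takes about 4 N to start it moving and 13 N to bring it home (700 N/m); it rises again by itself when let go.
- dish: Loose hand-painted white ceramic dish, 140 mm across the rim, 16 mm high, flat inner floor about 110 mm in diameter and 6 mm above its underside. About 300 g. Origin at the centre of its underside.
- lipstick_a: Lipstick tube standing upright, 21 mm in diameter, 72 mm high; bystander in a corner of the tray. Origin at the centre of its underside.
- lipstick_b: Lipstick tube standing upright, 21 mm in diameter, 72 mm high; bystander at the far side. Origin at the centre of its underside.
- cream_jar: White cream jar, 56 mm in diameter, 45 mm high; bystander. Origin at the centre of its underside.
- polish: Nail polish bottle, 26 mm square, 72 mm high; bystander. Origin at the centre of its underside.
- brush_cup: Silicone makeup brush cup with four brushes, 74 mm across, 225 mm high with the brushes; bystander. Origin at the centre of its underside.
- fan: White plastic mini fan, 110 mm wide, 180 mm high; bystander. Origin at the centre of its underside.
Not all that is in view belongs to the job. Several things look just like the part that bears plate_top: the one meant starts nearest to the robot's base.

How it is judged (in metres and radians):
On the way, in this order (a step that is already met when the one before it is completed fails the run):
1. the round mirror lies glass up in the middle of the sprung plate, let go (horizontal distance between round_mirror and plate_top below 0.01 m and z of round_mirror in the frame of plate_top between -0.003 and 0.003 m and angle between round_mirror's own z axis and vertical below 0.1 rad and contact force between round_mirror and the fingers below 0.1 N and value of joint press_travel below 0.003 m), for 0.2 s.
2. the tamper, square on the mirror, holds the plate fully home and level for most of a second (horizontal distance between round_mirror and plate_top below 0.01 m and z of round_mirror in the frame of plate_top between -0.003 and 0.003 m and angle between each of round_mirror, tamper's own z axis and vertical below 0.1 rad and contact force between tamper and round_mirror above 4 N and value of joint press_travel above 0.0105 m and angle between plate_top's own z axis and vertical below 0.06 rad and horizontal distance between tamper and round_mirror below 0.012 m), for 0.8 s.
3. the tamper stands upright on the tray again, let go (x of tamper in the frame of tray between -0.081 and 0.081 m and y of tamper in the frame of tray between -0.091 and 0.091 m and z of tamper in the frame of tray between 0.004 and 0.012 m and angle between tamper's own z axis and vertical below 0.1 rad and contact force between tamper and the fingers below 0.1 N and linear speed of tamper below 0.03 m/s), for 0.2 s.
At the end, for the whole second after the job is handed in: The round mirror lies flat (within 0.12 rad), glass up, on the dish's floor, its centre within 40 mm of the dish's centre; the tamper stands upright with its whole foot on the tray; both are let go and at rest; the press plate is back up (travel under 2 mm) (all of step 3 and horizontal distance between round_mirror and dish below 0.04 m and z of round_mirror in the frame of dish between 0.003 and 0.011 m and angle between round_mirror's own z axis and vertical below 0.12 rad and contact force between round_mirror and the fingers below 0.1 N and linear speed of round_mirror below 0.03 m/s and value of joint press_travel below 0.002 m); the robot touches nothing.
It fails at once if a bystander is shifted by more than 20 mm or knocked over ((distance of square_mirror from where it was at the start of the episode above 0.02 m or angle between square_mirror's own z axis and vertical above 0.5 rad) or (distance of lipstick_a from where it was at the start of the episode above 0.02 m or angle between lipstick_a's own z axis and vertical above 0.5 rad) or (distance of lipstick_b from where it was at the start of the episode above 0.02 m or angle between lipstick_b's own z axis and vertical above 0.5 rad) or (distance of cream_jar from where it was at the start of the episode above 0.02 m or angle between cream_jar's own z axis and vertical above 0.5 rad) or (distance of polish from where it was at the start of the episode above 0.02 m or angle between polish's own z axis and vertical above 0.5 rad) or (distance of brush_cup from where it was at the start of the episode above 0.02 m or angle between brush_cup's own z axis and vertical above 0.5 rad) or (distance of fan from where it was at the start of the episode above 0.02 m or angle between fan's own z axis and vertical above 0.5 rad)).
It fails at once if the dish is shifted by more than 25 mm or tipped (distance of dish from where it was at the start of the episode above 0.025 m or angle between dish's own z axis and vertical above 0.5 rad).
It fails at once if the round mirror is dropped (falls free faster than 0.7 m/s) (contact force between round_mirror and the fingers below 0.1 N and linear speed of round_mirror above 0.7 m/s).
It also fails if it takes over 72 s, if anything falls off the work surface, if the arm or the gripper's body presses on something with over 40 N, if the wrist force passes 120 N, or if a joint passes its speed limit or range.

## Working session

There is one attempt and no reset: what is moved stays moved. The work goes in short steps, Python scripts to look and compute and a shell command to move; the robot and the scene stay as the last step left them, time stands still between calls to the robot, and variables do not carry over. Pictures are saved under pics/ and viewed, and the job is handed in when it is done.

```bash
ls; mkdir -p pics
cat > h.py <<'E'
import numpy as np, cv2
from bench import *
def save(f,n): cv2.imwrite('pics/'+n+'.png',cv2.cvtColor(f['img'],cv2.COLOR_RGB2BGR))
def foc(f): return 210/np.tan(np.radians(f['fovy'])/2)
def cw(f,st=None):
    if 'camera_from_world' in f: return np.linalg.inv(np.array(f['camera_from_world']))
    T=np.eye(4);T[:3,:3]=np.array(st['orientation']);T[:3,3]=st['tcp_pos']
    return T@np.array(f['mount'])
def cloud(f,mask,st=None):
    v,u=np.nonzero(mask&(f['range_z']>0)); z=f['range_z'][v,u]; k=foc(f)
    P=np.c_[(u-f['cx'])/k*z,(v-f['cy'])/k*z,z,np.ones(len(z))]
    return (P@cw(f,st).T)[:,:3]
def proj(f,p,st=None):
    q=np.linalg.inv(cw(f,st))@np.r_[p,1]; k=foc(f)
    return q[0]/q[2]*k+f['cx'],q[1]/q[2]*k+f['cy']
def onplane(f,u,v,z,st=None):
    T=cw(f,st);k=foc(f);d=T[:3,:3]@np.array([(u-f['cx'])/k,(v-f['cy'])/k,1]);o=T[:3,3]
    return o+d*(z-o[2])/d[2]
E
python3 - <<'E'
from h import *
s=read_state(); print({k:np.round(v,3).tolist() for k,v in s.items()})
for n in ['scene','side','wrist']:
    f=grab_frame(n); save(f,n+'0')
    print(n,f['fovy'],f['cx'],f['cy'], np.round(cw(f,s),2).tolist())
    for l in ['round_mirror','square_mirror','tamper','tray','plate_top','dish','lipstick_a','cream_jar','polish','brush_cup','fan']:
        r=search_frame(f,l); print(l,[(round(d['p'],2),np.round(d['position']).tolist()) for d in r])
E
```

```text
pics
{'time_s': 0.0, 'joints': [1.203, 0.126, -0.041, 1.405, -0.0, 1.571], 'joint_vel': [0.002, 0.002, -0.001, -0.002, 0.0, 0.002], 'effort': [-0.0, -43.591, 35.293, 0.017, -0.0, 0.0], 'tcp_pos': [188.622, 489.544, 249.494], 'orientation': [[-0.933, 0.36, -0.001], [0.36, 0.933, -0.002], [-0.0, -0.002, -1.0]], 'ft_force': [0.235, -0.578, -0.037], 'moment': [0.048, -0.06, 0.019], 'gripper_width': 85.268}
scene 56.15104300296 276.78387006382525 202.37446789393212 [[-0.71, 0.39, -0.58, 1240.34], [0.7, 0.37, -0.61, 630.74], [-0.02, -0.84, -0.53, 622.18], [0.0, 0.0, 0.0, 1.0]]
round_mirror [(0.62, [495.0, 179.0, 19.0])]
square_mirror [(0.55, [588.0, 224.0, 19.0])]
tamper [(0.86, [495.0, 291.0, 50.0])]
tray [(0.74, [549.0, 234.0, 5.0])]
plate_top [(0.76, [559.0, -89.0, 48.0]), (0.72, [797.0, -82.0, 42.0]), (0.69, [724.0, -230.0, 47.0]), (0.47, [474.0, -259.0, 12.0]), (0.3, [781.0, 81.0, 38.0])]
dish [(0.86, [475.0, -257.0, 9.0])]
lipstick_a [(0.72, [614.0, 320.0, 51.0]), (0.58, [781.0, 81.0, 38.0]), (0.57, [713.0, -121.0, 38.0])]
cream_jar [(0.83, [779.0, 79.0, 38.0])]
polish [(0.46, [692.0
[... 539 characters left out ...]
[721.0, -240.0, 49.0])]
dish [(0.7, [480.0, -248.0, 4.0]), (0.28, [540.0, -507.0, 78.0])]
lipstick_a [(0.61, [697.0, -139.0, 44.0]), (0.41, [604.0, 312.0, 51.0])]
cream_jar [(0.6, [768.0, 48.0, 30.0])]
polish [(0.69, [682.0, -51.0, 32.0]), (0.34, [553.0, -91.0, 44.0])]
brush_cup [(0.7, [611.0, 438.0, 84.0])]
fan [(0.97, [541.0, -505.0, 81.0])]
wrist 62.898411150494226 279.3718805952929 210.87343956711968 [[0.36, 0.89, 0.29, 114.8], [0.93, -0.34, -0.11, 517.93], [-0.0, 0.31, -0.95, 372.33], [0.0, 0.0, 0.0, 1.0]]
round_mirror []
square_mirror []
tamper []
tray [(0.92, [426.0, 296.0, 13.0])]
plate_top []
dish []
lipstick_a []
cream_jar [(0.64, [428.0, 294.0, 9.0])]
polish []
brush_cup []
fan []
```

View pics/scene0.png

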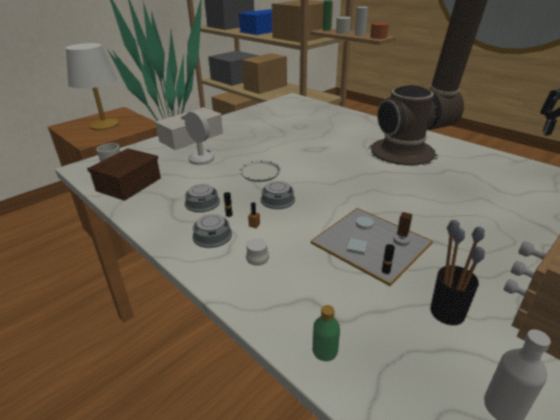

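View pics/side0.png

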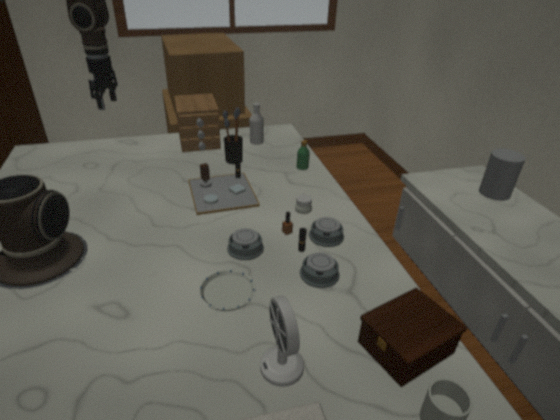

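View pics/wrist0.png

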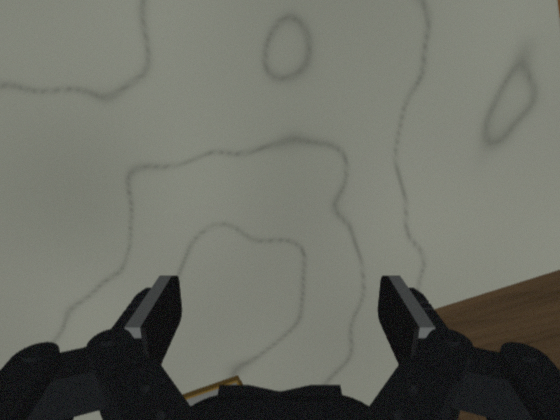

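```bash
python3 -m creep '[0,-40,-14,0,0,0,0, 0,-80,-28,0,0,0,0, 0,-120,-42,0,0,0,0, 0,-160,-56,0,0,0,0, 0,-200,-70,0,0,0,0, 0,-240,-84,0,0,0,0, 0,-280,-98,0,0,0,0, 0,-320,-112,0,0,0,0, 0,-350,-126,0,0,0,0, 0,-370,-140,0,0,0,0, 0,-370,-140,0,0,0,0, 0,-370,-140,0,0,0,0]'
cat > look.py <<'E'
from h import *
import sys
def look(name,labels,cam='wrist'):
    s=read_state();f=grab_frame(cam);save(f,name)
    print(np.round(s['tcp_pos'],1),np.round(s['orientation'],3).tolist())
    for l in labels:
        for d in cut_out(f,l)[:2]:
            m=d['pixels'];P=cloud(f,m,s)
            if len(P)<10: print(l,d['p'],m.sum(),'few');continue
            hi=np.percentile(P[:,2],85);T=P[P[:,2]>hi-3]
            v,u=np.nonzero(m)
            (c,r)=cv2.minEnclosingCircle(T[:,:2].astype(np.float32))
            print(l,round(d['p'],2),'px',u.mean().round(),v.mean().round(),'n',m.sum(),'topz',hi.round(1),'med',np.median(T,0).round(1),'rect',[np.round(x,1) for x in cv2.minAreaRect(T[:,:2].astype(np.float32))],'circ',np.round(c,1),round(r,1))
    np.savez('last.npz',**{k:v for k,v in f.items()})
    return s,f
if __name__=='__main__': look(sys.argv[1],sys.argv[2].split(','))
E
python3 look.py w1 round_mirror,square_mirror,tamper,tray,lipstick_a
```

```text
time_s: 3.3
tcp_pos: [483.4, 226.5, 250.3]
orientation: [[-0.933, 0.36, -0.0], [0.36, 0.933, 0.0], [0.0, 0.0, -1.0]]
ft_force: [0.1, 0.1, -0.1]
gripper_width: 85.8
[483.4 226.5 250.3] [[-0.933, 0.36, -0.0], [0.36, 0.933, 0.0], [0.0, 0.0, -1.0]]
round_mirror 0.72 px 305.0 258.0 n 1483 topz 19.9 med [582.2 219.5  19.2] rect [array([583.2, 219.3]), array([42.6, 42.4]), np.float64(26.0)] circ [582.7 219.3] 28.6
round_mirror 0.58 px 237.0 197.0 n 1420 topz 20.1 med [487.6 175.4  19.3] rect [array([487.9, 175.1]), array([44.1, 44.7]), np.float64(38.4)] circ [488.2 175. ] 22.7
square_mirror 0.79 px 305.0 257.0 n 1405 topz 20.0 med [581.8 219.5  19.2] rect [array([583.2, 219.4]), array([42.6, 42.2]), np.float64(25.4)] circ [581.9 218.9] 28.1
tamper 0.68 px 333.0 163.0 n 1615 topz 87.3 med [482.4 281.5  86.9] rect [array([483.1, 281.5]), array([25.7, 25.9]), np.float64(16.8)] circ [482.6 281.7] 16.3
tray 0.56 px 296.0 205.0 n 30245 topz 7.9 med [524.7 234.1   7.1] rect [array([533.5, 227.6]), array([206.9, 226.5]), np.float64(2.0)] circ [533.1 227.5] 151.2
lipstick_a 0.68 px 400.0 260.0 n 999 topz 78.9 med [602.4 314.5  78.9] rect [array([603.3, 315. ]), array([20.2, 18.8]), np.float64(14.1)] circ [603.7 314.5] 10.5
lipstick_a 0.18 px 44.0 328.0 n 2202 topz 46.0 med [543.6 -80.9  45.3] rect [array([518.2,  27.3]), array([ 67.1, 314.2]), np.float64(15.3)] circ [502.3  23. ] 157.5
```

View pics/w1.png

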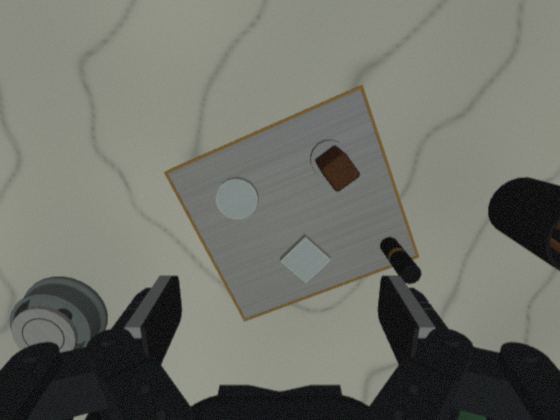

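```bash
python3 -m creep '[0.35,-6,-12,35,0,0,0, 0.35,-12,-24,75,0,0,0, 0.35,-18,-36,115,0,0,0, 0.35,-23,-46,150,0,0,0, 0.35,-23,-46,150,0,0,0, 0.35,-23,-46,150,0,0,0]' 40
python3 look.py w2 round_mirror,tamper
```

```text
time_s: 4.35
tcp_pos: [489.2, 175.7, 101.7]
orientation: [[-0.933, 0.359, 0.001], [0.359, 0.933, 0.001], [-0.001, 0.001, -1.0]]
ft_force: [-0.4, 0.7, -0.4]
gripper_width: 55.6
[489.2 175.7 101.7] [[-0.933, 0.359, 0.001], [0.359, 0.933, 0.001], [-0.001, 0.001, -1.0]]
round_mirror 0.59 px 278.0 225.0 n 3921 topz 20.0 med [487.3 175.1  19.4] rect [array([488.3, 174.7]), array([44.6, 45.6]), np.float64(55.4)] circ [488.3 174.6] 22.9
tamper 0.92 px 475.0 173.0 n 9316 topz 87.1 med [482.1 280.4  86.9] rect [array([483.5, 281. ]), array([26.5, 26.2]), np.float64(17.4)] circ [483.5 281.2] 16.9
```

View pics/w2.png

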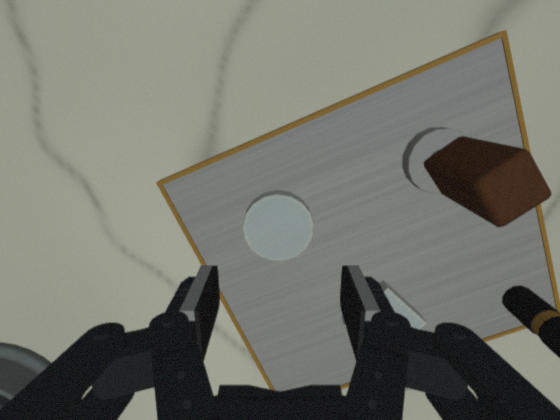

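```bash
python3 -m creep '[0.35,0,-1,20,0,0,0, 0.35,0,-1,45,0,0,0, 0.35,0.5,-1,62,0,0,0, 0.35,0.5,-1,67,0,0,0,0.35,0.5,-1,67,0,0,0]' 40
python3 look.py w3 round_mirror
```

```text
time_s: 5.12
tcp_pos: [488.2, 174.6, 34.0]
orientation: [[-0.933, 0.359, 0.001], [0.359, 0.933, 0.0], [-0.001, 0.001, -1.0]]
ft_force: [-0.1, 1.1, -0.7]
gripper_width: 55.6
[488.2 174.6  34. ] [[-0.933, 0.359, 0.001], [0.359, 0.933, 0.0], [-0.001, 0.001, -1.0]]
round_mirror 0.59 px 280.0 277.0 n 7702 topz 19.9 med [486.9 175.2  19.4] rect [array([488.2, 174.7]), array([45.3, 45.4]), np.float64(50.4)] circ [488.5 174.7] 23.3
```

View pics/w3.png

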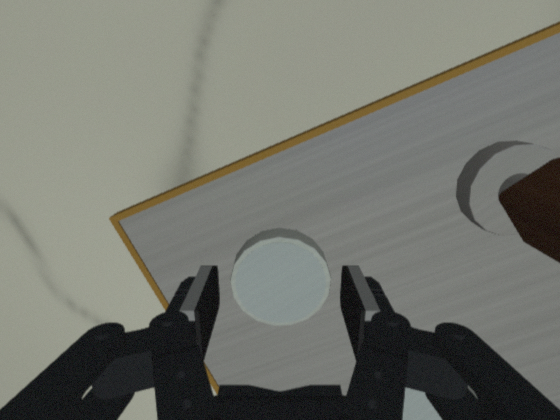

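Run:
```python
from h import *
s=read_state();f=grab_frame('wrist')
for (a,b,c,d) in [(195,225,262,300),(335,365,262,300)]:
    m=np.zeros((420,560),bool);m[c:d,a:b]=1
    P=cloud(f,m,s);P=P[P[:,2]>22]
    L=(P-s['tcp_pos'])@np.array(s['orientation'])
    print(len(L),np.percentile(L,[1,10,50,90,99],axis=0).round(1).tolist())
```

```text
745 [[-4.1, -34.4, -14.8], [2.5, -32.9, -10.7], [10.2, -29.0, 0.7], [10.7, -27.9, 9.9], [11.1, -27.7, 12.0]]
742 [[-3.7, 27.3, -14.4], [2.6, 27.5, -10.9], [10.2, 28.6, 0.6], [10.8, 32.4, 9.8], [11.2, 33.9, 12.1]]
```

Run:
```python
from h import *
s=read_state();f=grab_frame('wrist')
m=np.zeros((420,560),bool);m[255:300,190:225]=1
P=cloud(f,m,s)
L=(P-s['tcp_pos'])@np.array(s['orientation'])
k=(L[:,0]>9)&(L[:,0]<12)&(L[:,1]<-26.5)&(L[:,1]>-34)
print(np.histogram(L[k,2],bins=np.arange(-16,34,2)))
```

```text
(array([26, 50, 45, 50, 46, 45, 48, 46, 29, 42, 36, 34, 35, 28,  2,  0,  0,
        0,  0,  0,  0,  0,  0,  0]), array([-16, -14, -12, -10,  -8,  -6,  -4,  -2,   0,   2,   4,   6,   8,
        10,  12,  14,  16,  18,  20,  22,  24,  26,  28,  30,  32]))
```

```bash
python3 -m creep '[0.35,0,0,5,0,0,0, 0.35,0,0,10,0,0,0, 0.35,0,0,10,0,0,0]' 30
python3 -m creep '[0.5,0,0,0,0,0,0, 0.6,0,0,0,0,0,0, 0.6,0,0,0,0,0,0,0.6,0,0,0,0,0,0]' 30
```

```text
time_s: 5.7
tcp_pos: [487.7, 174.2, 23.0]
orientation: [[-0.933, 0.36, -0.0], [0.36, 0.933, -0.0], [0.0, -0.0, -1.0]]
ft_force: [-0.3, -1.1, -0.2]
gripper_width: 55.5
time_s: 6.2
tcp_pos: [488.9, 174.5, 24.9]
orientation: [[-0.933, 0.36, 0.003], [0.36, 0.933, 0.001], [-0.002, 0.002, -1.0]]
ft_force: [-1.8, -0.3, 11.5]
gripper_width: 44.6
```

```bash
python3 -m creep '[0.6,0,0,-2,0,0,0, 0.6,0,0,-15,0,0,0, 0.6,0,0,-40,0,0,0, 0.6,0,0,-75,0,0,0,0.6,0,0,-75,0,0,0]' 40
python3 look.py w4 round_mirror
```

```text
time_s: 6.82
tcp_pos: [489.5, 174.9, 101.4]
orientation: [[-0.933, 0.36, 0.005], [0.36, 0.933, 0.002], [-0.004, 0.003, -1.0]]
ft_force: [0.7, 1.0, -0.7]
gripper_width: 44.2
[489.5 174.9 101.4] [[-0.933, 0.36, 0.005], [0.36, 0.933, 0.002], [-0.004, 0.003, -1.0]]
round_mirror 0.75 px 279.0 286.0 n 8662 topz 96.3 med [487.5 175.4  95.7] rect [array([489. , 174.8]), array([44.5, 46.3]), np.float64(67.0)] circ [489.1 174.7] 23.4
```

View pics/w4.png

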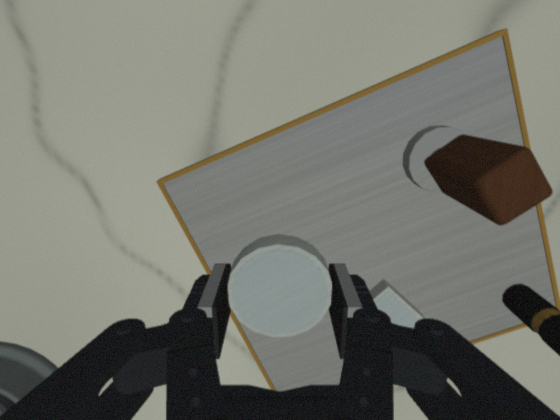

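```bash
python3 -m creep '[0.6,-20,-28,-30,0,0,0, 0.6,-40,-56,-60,0,0,0, 0.6,-60,-84,-90,0,0,0, 0.6,-80,-112,-100,0,0,0, 0.6,-100,-140,-100,0,0,0, 0.6,-120,-168,-100,0,0,0, 0.6,-140,-196,-100,0,0,0, 0.6,-155,-217,-100,0,0,0, 0.6,-162,-227,-100,0,0,0, 0.6,-162,-227,-100,0,0,0, 0.6,-162,-227,-100,0,0,0]' 40
cat > press.py <<'E'
from h import *
import sys
s=read_state();f=grab_frame('wrist');save(f,sys.argv[1]);print(np.round(s['joints'],2),np.round(s['tcp_pos'],1))
T=np.array(s['orientation'])
for d in cut_out(f,'round_mirror')[:1]:
    P=cloud(f,cv2.erode(d['pixels'].astype(np.uint8),np.ones((5,5)))>0,s)
    A=np.c_[P[:,:2]-P[:,:2].mean(0),np.ones(len(P))];print('mirror tilt',np.linalg.lstsq(A,P[:,2],rcond=None)[0].round(3))
for d in search_frame(f,'plate_top'): print(d['p'],np.round(d['position']))
for d in cut_out(f,'plate_top')[:3]:
    P=cloud(f,d['pixels'],s)
    for lo,hi in((41,51),(29,38)):
        Q=P[(P[:,2]>lo)&(P[:,2]<hi)]
        if len(Q)>20:
            h=cv2.convexHull(Q[:,:2].astype(np.float32)); e=cv2.fitEllipse(h) if len(h)>5 else None
            print(round(d['p'],2),lo,len(Q),'z',np.median(Q[:,2]).round(1),'circ',cv2.minEnclosingCircle(Q[:,:2].astype(np.float32)),'ell',e)
E
python3 press.py w5
```

```text
time_s: 8.3
tcp_pos: [557.0, -95.1, 198.0]
orientation: [[-0.933, 0.359, -0.001], [0.359, 0.933, 0.0], [0.001, 0.0, -1.0]]
ft_force: [-0.1, 0.9, -1.0]
gripper_width: 44.3
[-0.17  0.21 -0.06  1.31  0.    0.2 ] [557.  -95.1 198. ]
mirror tilt [ 3.20000e-02 -1.40000e-02  1.92096e+02]
0.94 [ 708. -209.   48.]
0.71 [547. -88.  47.]
0.53 [797. -56.  50.]
0.97 41 357 z 44.9 circ ((708.3114624023438, -208.64659118652344), 17.559602737426758) ell ((712.7439575195312, -210.79638671875), (16.73776626586914, 40.51881790161133), 97.53573608398438)
0.77 41 310 z 45.0 circ ((803.8079833984375, -61.44319534301758), 22.8175048828125) ell ((803.3532104492188, -62.0933952331543), (20.30609703063965, 44.27998352050781), 70.66519165039062)
```

View pics/w5.png

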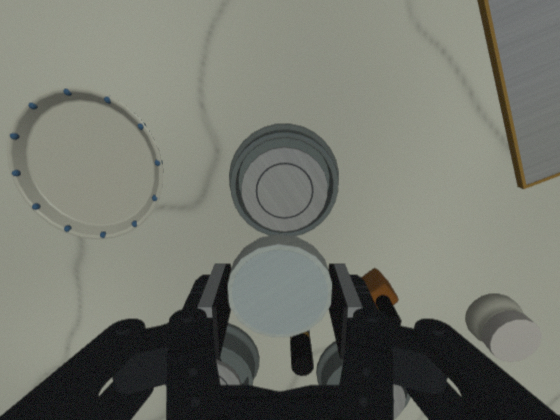

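```bash
cat > plate.py <<'E'
from h import *
import sys
s=read_state();f=grab_frame('wrist')
m=np.zeros((420,560),bool);m[110:240,215:350]=1
P=cloud(f,m,s)
for lo,hi in((42.5,49),(31,37)):
    Q=P[(P[:,2]>lo)&(P[:,2]<hi)].astype(np.float32)
    print(len(Q),np.median(Q[:,2]),cv2.minEnclosingCircle(Q[:,:2]),cv2.fitEllipse(cv2.convexHull(Q[:,:2])))
# by image: ring
g=cv2.cvtColor(f['img'],cv2.COLOR_RGB2GRAY)
c=cv2.HoughCircles(cv2.resize(g[140:236,225:345],None,fx=3,fy=3,interpolation=cv2.INTER_CUBIC),cv2.HOUGH_GRADIENT,1,200,param1=60,param2=15,minRadius=75,maxRadius=100)
print(c); 
for x in c[0]: print(onplane(f,225+(x[0]+.5)/3-.5,140+(x[1]+.5)/3-.5,46,s))
# outer foot & mirror check
d=cut_out(f,'round_mirror')[0];v,u=np.nonzero(d['pixels']);
Q=cloud(f,d['pixels'],s).astype(np.float32);Q=Q[abs(Q[:,2]-np.median(Q[:,2]))<3]
L=(Q-s['tcp_pos'])@np.array(s['orientation']);print('mirror local',cv2.minEnclosingCircle(L[:,:2].astype(np.float32)),np.median(L[:,2]), np.array(s['tcp_pos']).round(1))
E
python3 plate.py
```

```text
Traceback (most recent call last):
  File "plate.py", line 8, in <module>
    print(len(Q),np.median(Q[:,2]),cv2.minEnclosingCircle(Q[:,:2]),cv2.fitEllipse(cv2.convexHull(Q[:,:2])))
                                   ~~~~~~~~~~~~~~~~~~~~~~^^^^^^^^^
cv2.error: OpenCV(4.12.0) /io/opencv/modules/imgproc/src/shapedescr.cpp:201: error: (-215:Assertion failed) count >= 0 && (depth == CV_32F || depth == CV_32S) in function 'minEnclosingCircle'
```

```bash
sed -i 's/Q\[:,:2\]/np.ascontiguousarray(Q[:,:2])/g' plate.py
python3 - <<'E'
from h import *
s=read_state();f=grab_frame('wrist')
m=np.zeros((420,560),bool);m[110:240,215:350]=1
P=cloud(f,m,s);print(len(P),np.histogram(P[:,2],bins=range(-5,100,3)) if len(P) else f['range_z'][150:200:10,284])
E
sed -i 's/^    print(len(Q)/    if len(Q)>10: print(len(Q)/' plate.py; python3 plate.py
```

```text
17486 (array([ 452, 6965,  129, 1359,  356,   69,   49,   59,   53,   98,   98,
        197, 1666,   91,    0,   25, 4858,  771,    0,    0,    0,    0,
          0,    0,    0,    0,    0,    0,    0,    0,    0,    0,    0,
          0]), array([-5, -2,  1,  4,  7, 10, 13, 16, 19, 22, 25, 28, 31, 34, 37, 40, 43,
       46, 49, 52, 55, 58, 61, 64, 67, 70, 73, 76, 79, 82, 85, 88, 91, 94,
       97]))
5631 45.242382 ((551.736328125, -88.93582153320312), 35.96183395385742) ((551.7389526367188, -89.03375244140625), (71.05592346191406, 71.42357635498047), 124.77896881103516)
1776 32.813393 ((551.7382202148438, -89.06812286376953), 46.88600158691406) ((551.7039184570312, -89.07274627685547), (93.15496826171875, 93.22439575195312), 139.3720703125)
[[[178.5 152.5  81.8]]]
[552.23819188 -89.4528921   46.        ]
mirror local ((0.062131136655807495, -0.4972033202648163), 23.492794036865234) 5.63239678089701 [557.3 -95.3 198.5]
```

```bash
python3 -m creep '[0.6,4,2,30,0,0,0, 0.6,7,4,60,0,0,0, 0.6,7,4,90,0,0,0, 0.6,7,4,110,0,0,0, 0.6,7,4,120,0,0,0, 0.6,7,4,120,0,0,0,0.6,7,4,120,0,0,0]' 40
python3 plate.py | tail -1; python3 look.py w6 round_mirror
```

```text
time_s: 9.57
tcp_pos: [552.8, -89.7, 79.3]
orientation: [[-0.933, 0.36, 0.001], [0.36, 0.933, -0.0], [-0.001, 0.0, -1.0]]
ft_force: [-0.0, 0.1, -0.7]
gripper_width: 43.8
None
[552.9 -89.7  79.4] [[-0.933, 0.36, 0.002], [0.36, 0.933, -0.0], [-0.002, 0.0, -1.0]]
round_mirror 0.93 px 279.0 286.0 n 8535 topz 74.3 med [550.9 -89.2  73.7] rect [array([552.6, -89.6]), array([44.7, 45.7]), np.float64(78.7)] circ [552.5 -89.7] 23.2Traceback (most recent call last):
  File "plate.py", line 13, in <module>
    for x in c[0]: print(onplane(f,225+(x[0]+.5)/3-.5,140+(x[1]+.5)/3-.5,46,s))
             ~^^^
TypeError: 'NoneType' object is not subscriptable
```

View pics/w6.png

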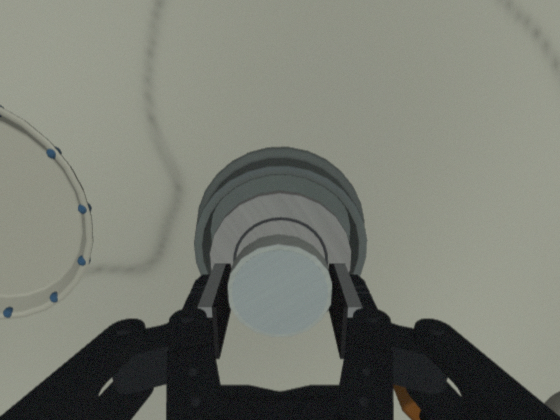

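```bash
python3 -m creep '[0.6,1,0,6,0,0,0, 0.6,1,0,11,0,0,0, 0.6,1,0,14,0,0,0, 0.6,1,0,14,0,0,0, 0.6,1,0,14,0,0,0]' 40;python3 -m creep '[0.6,0,0,1,0,0,0, 0.6,0,0,1,0,0,0, 0.6,0,0,1,0,0,0]' 40
```

```text
time_s: 10.35
tcp_pos: [551.3, -89.2, 64.3]
orientation: [[-0.933, 0.36, -0.0], [0.36, 0.933, 0.0], [0.0, 0.0, -1.0]]
ft_force: [-0.0, -0.4, -0.8]
gripper_width: 44.1
time_s: 10.72
tcp_pos: [551.3, -89.2, 63.4]
orientation: [[-0.933, 0.36, 0.0], [0.36, 0.933, -0.0], [-0.0, 0.0, -1.0]]
ft_force: [-0.4, 0.2, -0.2]
gripper_width: 43.8
```

```bash
python3 -m creep '[0.6,0,0,1,0,0,0, 0.6,0,0,1,0,0,0, 0.6,0,0,1,0,0,0]' 40; python3 -c "
from look import *
look('w7',['round_mirror'])"
```

```text
time_s: 11.1
tcp_pos: [551.4, -89.2, 62.5]
orientation: [[-0.933, 0.36, 0.0], [0.36, 0.933, -0.0], [-0.0, 0.0, -1.0]]
ft_force: [-0.8, -0.1, 2.5]
gripper_width: 44.4
[551.4 -89.2  62.5] [[-0.933, 0.36, 0.0], [0.36, 0.933, -0.0], [-0.0, 0.0, -1.0]]
round_mirror 0.72 px 279.0 286.0 n 8444 topz 57.5 med [549.3 -88.7  56.9] rect [array([551. , -89.3]), array([44.3, 46.2]), np.float64(65.6)] circ [551.1 -89. ] 23.3
```

```bash
python3 -m creep '[0.44,0,0,0,0,0,0, 0.42,0,0,0,0,0,0, 0.40,0,0,0,0,0,0, 0.36,0,0,0,0,0,0, 0.34,0,0,0,0,0,0, 0.34,0,0,0,0,0,0, 0.34,0,0,-10,0,0,0, 0.34,0,0,-40,0,0,0, 0.34,0,0,-90,0,0,0, 0.34,0,0,-120,0,0,0, 0.34,0,0,-120,0,0,0]' 40; python3 -c "
from look import *
look('w8',['round_mirror','tamper'])"
```

```text
time_s: 12.58
tcp_pos: [552.9, -89.5, 186.0]
orientation: [[-0.933, 0.36, 0.006], [0.36, 0.933, -0.001], [-0.006, 0.001, -1.0]]
ft_force: [0.5, 0.3, -0.3]
gripper_width: 56.5
[552.9 -89.5 186. ] [[-0.933, 0.36, 0.006], [0.36, 0.933, -0.001], [-0.006, 0.001, -1.0]]
round_mirror 0.65 px 279.0 201.0 n 2754 topz 58.3 med [549.7 -89.1  57.7] rect [array([550.7, -89.4]), array([44.3, 45.4]), np.float64(82.2)] circ [550.9 -89.3] 23.0
```

View pics/w8.png

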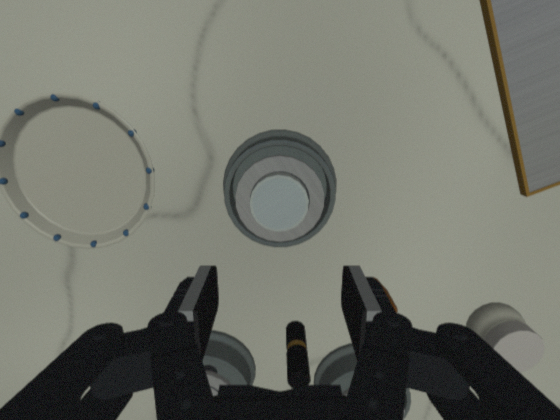

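```bash
python3 -m creep '[0.34,20,32,0,0,0,-4, 0.34,40,64,0,0,0,-8, 0.34,60,96,0,0,0,-12, 0.34,80,128,0,0,0,-16, 0.34,100,160,0,0,0,-20, 0.34,120,192,0,0,0,-24, 0.34,140,224,0,0,0,-28, 0.34,160,256,0,0,0,-32, 0.34,180,288,0,0,0,-36, 0.34,192,312,0,0,0,-38, 0.34,198,321,0,0,0,-38, 0.34,198,321,0,0,0,-38, 0.34,198,321,0,0,0,-38]' 40; python3 -c "
from look import *
look('w9',['tamper','lipstick_a'])"
```

```text
time_s: 14.35
tcp_pos: [481.9, 280.6, 182.0]
orientation: [[-0.957, -0.29, -0.0], [-0.29, 0.957, -0.001], [0.001, -0.0, -1.0]]
ft_force: [0.5, 0.4, 0.0]
gripper_width: 56.4
[481.9 280.6 182. ] [[-0.957, -0.29, -0.0], [-0.29, 0.957, -0.001], [0.001, -0.0, -1.0]]
tamper 0.84 px 281.0 207.0 n 2571 topz 87.3 med [482.2 281.3  86.9] rect [array([483.1, 281.4]), array([25.4, 25.8]), np.float64(17.1)] circ [482.7 280.8] 16.1
lipstick_a 0.65 px 277.0 341.0 n 1488 topz 78.9 med [602.5 314.1  78.9] rect [array([603.8, 314.2]), array([19.5, 20.5]), np.float64(85.3)] circ [603.4 314.7] 11.0
```

View pics/w9.png

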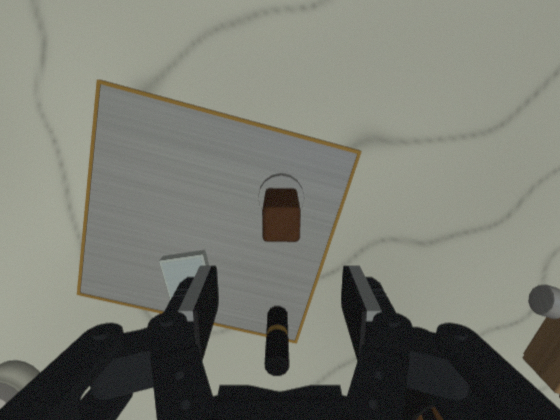

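```bash
python3 -m creep '[0.34,-1,0,40,0,0,0, 0.34,-1,0,80,0,0,0, 0.34,-1,0,110,0,0,0, 0.34,-1,0,123,0,0,0, 0.34,-1,0,123,0,0,0, 0.34,-1,0,123,0,0,0]' 60; python3 -m creep '[0.6,0,0,0,0,0,0,0.8,0,0,0,0,0,0, 0.85,0,0,0,0,0,0, 0.85,0,0,0,0,0,0, 0.85,0,0,0,0,0,0]' 70
python3 -c "
from look import *
look('w10',['tamper'])"
```

```text
time_s: 15.25
tcp_pos: [483.8, 282.2, 60.8]
orientation: [[-0.957, -0.291, 0.002], [-0.291, 0.957, 0.001], [-0.002, 0.0, -1.0]]
ft_force: [-0.0, 0.2, 0.1]
gripper_width: 56.1
time_s: 15.88
tcp_pos: [483.6, 282.2, 60.4]
orientation: [[-0.957, -0.291, 0.002], [-0.291, 0.957, 0.001], [-0.002, 0.0, -1.0]]
ft_force: [0.4, -0.8, 5.5]
gripper_width: 25.1
[483.6 282.2  60.4] [[-0.957, -0.291, 0.002], [-0.291, 0.957, 0.001], [-0.002, 0.0, -1.0]]
tamper 0.7 px 280.0 298.0 n 10657 topz 87.2 med [481.6 281.   86.9] rect [array([483.2, 281.4]), array([26.3, 25.9]), np.float64(16.8)] circ [483.4 281.5] 16.9
```

View pics/w10.png

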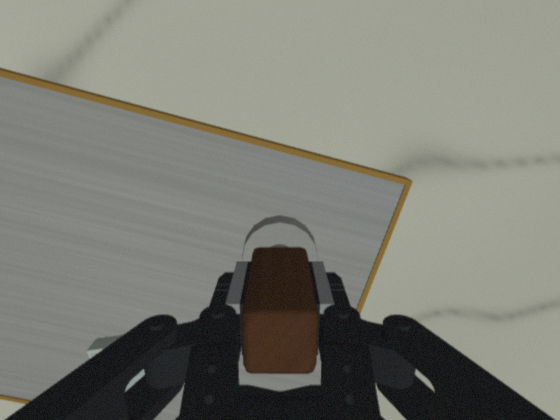

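```bash
python3 -m creep '[0.85,0,0,-8,0,0,0, 0.85,0,0,-30,0,0,0, 0.85,0,0,-65,0,0,0, 0.85,3,-20,-95,0,0,0, 0.85,7,-55,-110,0,0,0, 0.85,11,-95,-110,0,0,0, 0.85,15,-135,-110,0,0,0, 0.85,20,-175,-110,0,0,0, 0.85,24,-215,-110,0,0,0, 0.85,29,-255,-110,0,0,0, 0.85,33,-295,-110,0,0,0, 0.85,37,-330,-110,0,0,0, 0.85,41,-360,-110,0,0,0, 0.85,43,-372,-110,0,0,0, 0.85,43,-374,-110,0,0,0, 0.85,43,-374,-110,0,0,0, 0.85,43,-374,-110,0,0,0]' 70
cat > t.py <<'E'
from look import *
import sys
s,f=look(sys.argv[1],['tamper'])
m=np.ones((420,560),bool);P=cloud(f,m,s)
k=(abs(P[:,2]-57.3)<2)&(np.hypot(P[:,0]-551,P[:,1]+89)<40)
Q=P[k,:2].astype(np.float32);print('mirror pts',len(Q),cv2.minEnclosingCircle(Q) if len(Q) else '')
d=cut_out(f,'tamper')[0]['pixels'];P=cloud(f,d,s);h=P[:,2].max()
R=np.array(s['orientation']);L=(P-s['tcp_pos'])@R
T=L[L[:,2]<np.percentile(L[:,2],3)+4];A=np.c_[T[:,:2],np.ones(len(T))]
print('handle top slope in tool',np.linalg.lstsq(A,T[:,2],rcond=None)[0].round(3),len(T))
F=L[(L[:,2]>38)]
print('foot pts',len(F),np.percentile(F,[1,50,99],axis=0).round(1).tolist() if len(F) else '')
E
python3 t.py w11
```

```text
time_s: 18.1
tcp_pos: [550.6, -87.6, 169.3]
orientation: [[-0.956, -0.292, -0.0], [-0.292, 0.956, 0.0], [-0.0, 0.0, -1.0]]
ft_force: [-0.7, 1.1, -1.9]
gripper_width: 25.4
[550.6 -87.6 169.3] [[-0.956, -0.292, -0.0], [-0.292, 0.956, 0.0], [-0.0, 0.0, -1.0]]
tamper 0.89 px 280.0 298.0 n 10704 topz 196.1 med [548.5 -88.7 195.8] rect [array([550.2, -88.3]), array([27. , 25.9]), np.float64(17.1)] circ [550.7 -88. ] 17.1
tamper 0.46 px 555.0 323.0 n 367 topz 17.4 med [596.5 202.1  16.7] rect [array([592. , 199.4]), array([43.2,  3.6]), np.float64(27.6)] circ [591.5 200.3] 21.6
mirror pts 1863 ((550.3224487304688, -89.87356567382812), 22.872966766357422)
handle top slope in tool [  0.034  -0.    -26.368] 4785
foot pts 2024 [[-25.4, -19.6, 39.9], [11.8, -0.3, 41.5], [20.0, 18.6, 130.5]]
```

View pics/w11.png

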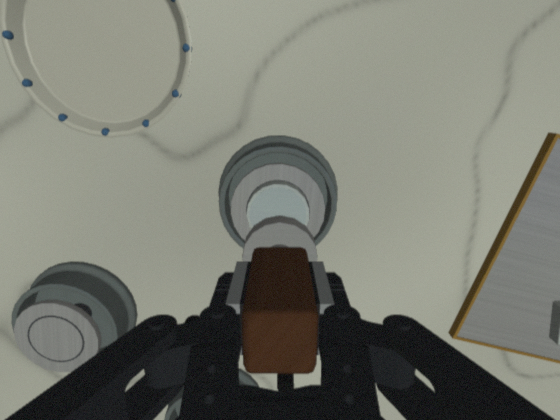

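```bash
python3 -m creep '[0.85,0,-1,15,0,0,0, 0.85,0,-1,32,0,0,0, 0.85,0,-1,45,0,0,0, 0.85,0,-1,50,0,0,0, 0.85,0,-1,50,0,0,0, 0.85,0,-1,50,0,0,0]' 70
python3 t.py w12
```

```text
time_s: 19.0
tcp_pos: [551.3, -89.5, 119.8]
orientation: [[-0.957, -0.291, 0.001], [-0.291, 0.957, -0.0], [-0.001, -0.0, -1.0]]
ft_force: [0.1, 0.2, -2.3]
gripper_width: 25.3
[551.3 -89.5 119.8] [[-0.957, -0.291, 0.001], [-0.291, 0.957, -0.0], [-0.001, -0.0, -1.0]]
tamper 0.74 px 532.0 328.0 n 7385 topz 7.7 med [594.5 135.2   7.1] rect [array([554.8,  93.1]), array([252.9, 101.7]), np.float64(55.2)] circ [581.2  74.6] 127.8
tamper 0.66 px 279.0 298.0 n 10606 topz 146.5 med [549.2 -90.7 146.3] rect [array([550.7, -90.2]), array([26.4, 25.9]), np.float64(16.0)] circ [551.  -90.4] 17.0
mirror pts 1041 ((550.6728515625, -89.53020477294922), 22.860454559326172)
handle top slope in tool [-1.00000e-03  2.10000e-02  1.08342e+02] 6385
foot pts 7345 [[-158.1, 176.1, 111.0], [-103.5, 204.5, 112.9], [-17.9, 237.6, 120.6]]
```

View pics/w12.png

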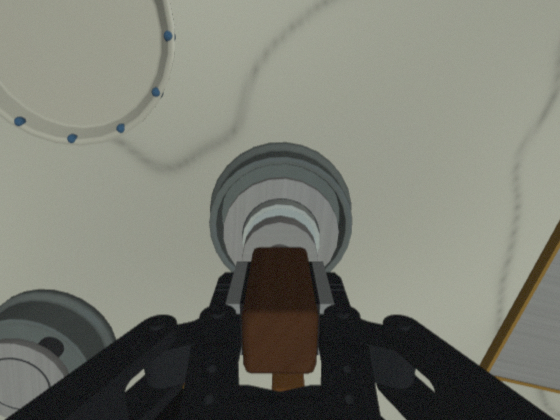

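```bash
python3 -m creep '[0.85,0,1,4,0,0,0, 0.85,0,1,7,0,0,0, 0.85,0,1,9,0,0,0, 0.85,0,1,11,0,0,0, 0.85,0,1,13,0,0,0, 0.85,0,1,15,0,0,0, 0.85,0,1,17,0,0,0, 0.85,0,1,17,0,0,0]' 80;python3 -m creep '[0.85,0,0,2,0,0,0,0.85,0,0,4,0,0,0,0.85,0,0,5,0,0,0,0.85,0,0,5,0,0,0]' 80
```

```text
time_s: 20.15
tcp_pos: [550.7, -88.4, 102.5]
orientation: [[-0.957, -0.291, 0.0], [-0.291, 0.957, 0.0], [-0.0, 0.0, -1.0]]
ft_force: [-2.8, 2.1, 5.7]
gripper_width: 25.6
time_s: 20.65
tcp_pos: [550.8, -88.4, 98.5]
orientation: [[-0.957, -0.291, 0.001], [-0.291, 0.957, 0.0], [-0.001, -0.0, -1.0]]
ft_force: [-5.8, 2.3, 11.7]
gripper_width: 25.3
```

```bash
python3 -m creep '[0.85,0,0,1,0,0,0,0.85,0,0,2,0,0,0,0.85,0,0,2,0,0,0]' 80
cat > pl.py <<'E'
from h import *
import sys
s=read_state();f=grab_frame('wrist');save(f,sys.argv[1])
P=cloud(f,np.ones((420,560),bool),s);r=np.hypot(P[:,0]-551.7,P[:,1]+89.1)
for n,lo,hi in(('plate',25,35),('rim',43,46.5)):
    k=(r>lo)&(r<hi)&(P[:,2]>20)&(P[:,2]<48);Q=P[k]
    A=np.c_[Q[:,0]-551.7,Q[:,1]+89.1,np.ones(len(Q))]
    w=np.ones(len(Q),bool)
    for i in range(5):
        c=np.linalg.lstsq(A[w],Q[w,2],rcond=None)[0]; e=abs(A@c-Q[:,2]);w=e<max(1.5,2*np.median(e))
    print(n,w.sum(),c.round(3))
k=(r<24)&(P[:,2]>40)&(P[:,2]<52);print('mirror',k.sum(),np.median(P[k,2]))
print({k:np.round(v,3).tolist() for k,v in s.items() if k in('ft_force','moment','time_s')})
E
python3 pl.py w13
```

```text
time_s: 21.02
tcp_pos: [550.9, -88.4, 98.4]
orientation: [[-0.957, -0.291, 0.003], [-0.291, 0.957, -0.0], [-0.002, -0.001, -1.0]]
ft_force: [-8.9, 2.8, 23.0]
gripper_width: 25.0
plate 3434 [-4.0000e-03 -1.0000e-03  3.3066e+01]
rim 1853 [ 0.0000e+00 -1.0000e-03  3.3006e+01]
mirror 1093 45.20977855667425
{'time_s': 21.025, 'ft_force': [-8.917, 2.802, 23.04], 'moment': [0.633, 2.383, 0.003]}
```

View pics/w13.png

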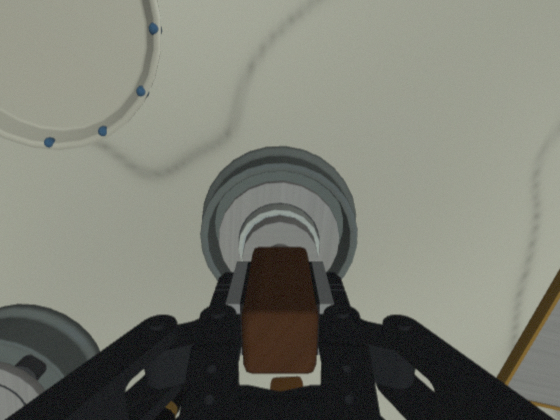

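Plate is flush with the rim (33.07 vs 33.01 measured) and level (slope about 0.004). Holding it there.

```bash
python3 -m creep '[0.85,0,0,0,0,0,0,0.85,0,0,0,0,0,0,0.85,0,0,0,0,0,0,0.85,0,0,0,0,0,0,0.85,0,0,0,0,0,0,0.85,0,0,0,0,0,0,0.85,0,0,0,0,0,0,0.85,0,0,0,0,0,0,0.85,0,0,0,0,0,0,0.85,0,0,0,0,0,0,0.85,0,0,0,0,0,0,0.85,0,0,0,0,0,0]' 80; python3 pl.py w14
```

```text
time_s: 22.58
tcp_pos: [550.9, -88.4, 98.4]
orientation: [[-0.957, -0.291, 0.003], [-0.291, 0.957, -0.0], [-0.003, -0.001, -1.0]]
ft_force: [-8.3, 2.4, 23.2]
gripper_width: 25.3
plate 3459 [-4.0000e-03 -3.0000e-03  3.3091e+01]
rim 1833 [ 1.0000e-03 -0.0000e+00  3.3058e+01]
mirror 1103 45.22565408422892
{'time_s': 22.575, 'ft_force': [-8.349, 2.389, 23.164], 'moment': [0.666, 2.323, 0.016]}
```

```bash
python3 -m creep '[0.85,0,0,-3,0,0,0,0.85,0,0,-6,0,0,0,0.85,0,0,-9,0,0,0,0.85,0,0,-12,0,0,0,0.85,0,0,-15,0,0,0,0.85,0,0,-18,0,0,0,0.85,0,0,-24,0,0,0,0.85,0,0,-40,0,0,0,0.85,0,0,-65,0,0,0,0.85,0,0,-75,0,0,0,0.85,0,0,-75,0,0,0,0.85,0,0,-75,0,0,0]' 80; python3 t.py w15; python3 -c "
from look import *
look('x',['round_mirror'])"
```

```text
time_s: 24.12
tcp_pos: [550.3, -88.5, 169.6]
orientation: [[-0.957, -0.291, -0.001], [-0.291, 0.957, 0.0], [0.001, 0.0, -1.0]]
ft_force: [0.6, 0.4, -2.4]
gripper_width: 25.0
[550.3 -88.5 169.6] [[-0.957, -0.291, -0.001], [-0.291, 0.957, 0.0], [0.001, 0.0, -1.0]]
tamper 0.86 px 279.0 298.0 n 10755 topz 196.3 med [548.3 -89.7 196. ] rect [array([549.8, -89.2]), array([26.1, 25.8]), np.float64(16.6)] circ [550.2 -89.3] 16.8
mirror pts 1821 ((550.506103515625, -89.77112579345703), 22.80270767211914)
handle top slope in tool [ 3.5000e-02  2.0000e-03 -2.6353e+01] 4771
foot pts 2059 [[-109.7, -20.4, 39.8], [11.7, -0.8, 41.6], [19.9, 18.5, 169.9]]
[550.2 -88.4 169.4] [[-0.957, -0.291, -0.002], [-0.291, 0.957, 0.0], [0.001, 0.001, -1.0]]
round_mirror 0.74 px 278.0 203.0 n 1963 topz 58.3 med [542.8 -93.2  57.6] rect [array([543.9, -92. ]), array([31.1, 44.8]), np.float64(17.5)] circ [550.4 -89.7] 22.7
```

View pics/w15.png

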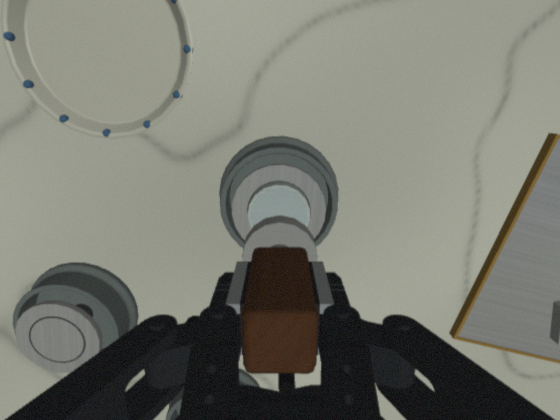

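```bash
python3 -m creep '[0.85,-2,15,0,0,0,0, 0.85,-6,50,0,0,0,0, 0.85,-10,88,0,0,0,0, 0.85,-15,128,0,0,0,0, 0.85,-20,168,0,0,0,0, 0.85,-24,208,0,0,0,0, 0.85,-29,248,0,0,0,0, 0.85,-33,288,0,0,0,0, 0.85,-38,325,0,0,0,0, 0.85,-42,355,20,0,0,0, 0.85,-43,370,55,0,0,0, 0.85,-44,374,85,0,0,0, 0.85,-44,374,97,0,0,0, 0.85,-44,374,103,0,0,0, 0.85,-44,374,103,0,0,0, 0.85,-44,374,103,0,0,0]' 80
```

```text
time_s: 26.38
tcp_pos: [484.6, 282.2, 68.5]
orientation: [[-0.957, -0.291, 0.002], [-0.291, 0.957, 0.001], [-0.002, 0.0, -1.0]]
ft_force: [0.1, 0.1, -2.3]
gripper_width: 25.1
```

```bash
python3 -m creep '[0.85,0,0,3,0,0,0, 0.85,0,0,6,0,0,0, 0.85,0,0,7,0,0,0, 0.85,0,0,7,0,0,0]' 80;python3 -m creep '[0.85,0,0,1,0,0,0, 0.85,0,0,1,0,0,0, 0.85,0,0,1,0,0,0]' 80
```

```text
time_s: 26.88
tcp_pos: [483.8, 282.0, 60.5]
orientation: [[-0.957, -0.291, 0.0], [-0.291, 0.957, -0.0], [0.0, -0.0, -1.0]]
ft_force: [-1.1, -0.6, 0.6]
gripper_width: 25.2
time_s: 27.25
tcp_pos: [483.9, 282.0, 60.5]
orientation: [[-0.957, -0.291, 0.001], [-0.291, 0.957, 0.0], [-0.001, -0.0, -1.0]]
ft_force: [-3.5, -2.4, 8.8]
gripper_width: 25.1
```

```bash
python3 -m creep '[0.85,0,0,-1,0,0,0, 0.66,0,0,-1,0,0,0, 0.6,0,0,-1,0,0,0, 0.5,0,0,-1,0,0,0, 0.34,0,0,-1,0,0,0, 0.34,0,0,-1,0,0,0, 0.34,0,0,-20,0,0,0, 0.34,0,0,-60,0,0,0, 0.34,0,0,-100,0,0,0, 0.34,0,0,-120,0,0,0, 0.34,0,0,-120,0,0,0]' 40; python3 t.py w16
```

```text
time_s: 28.62
tcp_pos: [484.7, 282.6, 181.0]
orientation: [[-0.957, -0.291, 0.003], [-0.291, 0.957, 0.002], [-0.003, 0.001, -1.0]]
ft_force: [0.2, 0.1, 0.1]
gripper_width: 56.3
[484.7 282.6 181. ] [[-0.957, -0.291, 0.003], [-0.291, 0.957, 0.002], [-0.003, 0.001, -1.0]]
mirror pts 0 Traceback (most recent call last):
  File "t.py", line 7, in <module>
    d=cut_out(f,'tamper')[0]['pixels'];P=cloud(f,d,s);h=P[:,2].max()
      ~~~~~~~~~~~~~~~~~~~^^^
IndexError: list index out of range
```

View pics/w16.png

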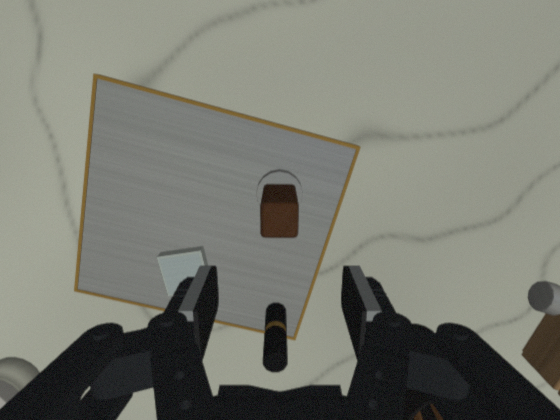

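```bash
python3 -m creep '[0.34,3,-25,0,0,0,0, 0.34,8,-65,0,0,0,0, 0.34,13,-105,0,0,0,0, 0.34,18,-150,0,0,0,0, 0.34,23,-195,0,0,0,0, 0.34,28,-240,0,0,0,0, 0.34,33,-285,0,0,0,0, 0.34,38,-325,20,0,0,0, 0.34,43,-355,50,0,0,0, 0.34,45,-370,75,0,0,0, 0.34,45,-375,90,0,0,0, 0.34,45,-375,90,0,0,0, 0.34,45,-375,90,0,0,0]' 40;  python3 -c "
from look import *
look('w17',['round_mirror'])"
```

```text
time_s: 30.4
tcp_pos: [550.3, -89.1, 90.0]
orientation: [[-0.956, -0.292, 0.001], [-0.292, 0.956, 0.0], [-0.001, -0.0, -1.0]]
ft_force: [-0.6, -0.9, -0.2]
gripper_width: 56.8
[550.3 -89.1  90. ] [[-0.956, -0.292, 0.001], [-0.292, 0.956, 0.0], [-0.001, -0.0, -1.0]]
round_mirror 0.61 px 280.0 261.0 n 6428 topz 58.2 med [549.3 -90.1  57.6] rect [array([550.7, -89.7]), array([45.5, 45.2]), np.float64(38.1)] circ [550.9 -89.5] 23.1
```

View pics/w17.png

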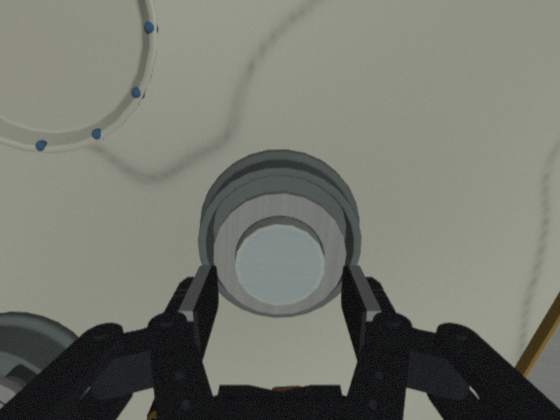

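```bash
python3 -m creep '[0.34,0,0,10,0,0,0, 0.34,0,0,20,0,0,0, 0.34,0,0,25,0,0,0, 0.34,0,0,25,0,0,0, 0.34,0,0,25,0,0,0]' 30; python3 -m creep '[0.45,0,0,0,0,0,0, 0.55,0,0,0,0,0,0, 0.6,0,0,0,0,0,0, 0.6,0,0,0,0,0,0]' 40; python3 -m creep '[0.6,0,0,-5,0,0,0, 0.6,0,0,-25,0,0,0, 0.6,0,0,-70,0,0,0, 0.6,0,0,-125,0,0,0, 0.6,0,0,-135,0,0,0, 0.6,0,0,-135,0,0,0]' 40;  python3 -c "
from look import *
look('w18',['round_mirror','dish'])"
```

```text
time_s: 31.12
tcp_pos: [550.1, -89.8, 64.4]
orientation: [[-0.957, -0.291, 0.0], [-0.291, 0.957, -0.0], [-0.0, -0.0, -1.0]]
ft_force: [0.1, -0.1, 0.3]
gripper_width: 56.4
time_s: 31.62
tcp_pos: [550.2, -89.8, 64.5]
orientation: [[-0.957, -0.291, 0.001], [-0.291, 0.957, -0.0], [-0.001, -0.0, -1.0]]
ft_force: [-1.0, 0.8, 1.8]
gripper_width: 44.5
time_s: 32.38
tcp_pos: [550.2, -89.8, 199.6]
orientation: [[-0.957, -0.291, 0.001], [-0.291, 0.957, -0.0], [-0.001, -0.001, -1.0]]
ft_force: [0.4, 0.4, -0.8]
gripper_width: 43.6
[550.2 -89.8 199.6] [[-0.957, -0.291, 0.001], [-0.291, 0.957, -0.0], [-0.001, -0.001, -1.0]]
round_mirror 0.96 px 280.0 286.0 n 8230 topz 192.8 med [549.3 -90.7 192.2] rect [array([551.1, -90.2]), array([46. , 44.2]), np.float64(17.2)] circ [551.  -90.2] 23.1
dish 0.85 px 119.0 59.0 n 19214 topz 11.7 med [ 503.  -263.5   14. ] rect [array([ 491.4, -246.5]), array([104.5, 138.5]), np.float64(17.0)] circ [ 475.3 -251.7] 69.8
```

View pics/w18.png

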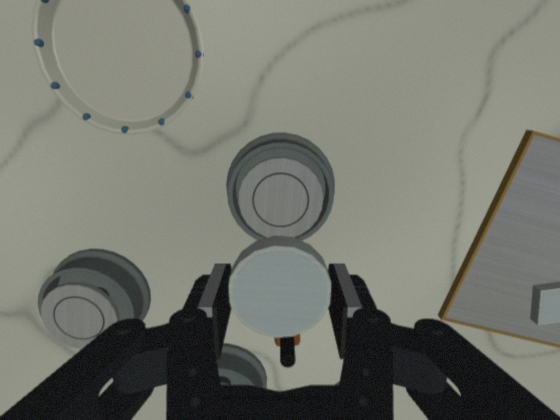

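```bash
python3 -m creep '[0.6,20,-22,0,0,0,0, 0.6,50,-55,0,0,0,0, 0.6,80,-88,0,0,0,0, 0.6,105,-117,0,0,0,0, 0.6,119,-133,10,0,0,0, 0.6,119,-133,30,0,0,0, 0.6,119,-133,30,0,0,0]' 40;  python3 -c "
from look import *
s,f=look('w19',['dish'])
P=cloud(f,cut_out(f,'dish')[0]['pixels'],s);k=(P[:,2]>12)&(P[:,2]<20);print(cv2.minEnclosingCircle(np.ascontiguousarray(P[k,:2].astype(np.float32))),cv2.fitEllipse(cv2.convexHull(np.ascontiguousarray(P[k,:2].astype(np.float32)))))"
```

```text
time_s: 33.4
tcp_pos: [473.1, -251.1, 166.4]
orientation: [[-0.957, -0.29, -0.005], [-0.29, 0.957, 0.003], [0.004, 0.004, -1.0]]
ft_force: [0.0, -0.3, -0.7]
gripper_width: 44.5
[ 473.1 -251.1  166.4] [[-0.957, -0.29, -0.005], [-0.29, 0.957, 0.003], [0.004, 0.004, -1.0]]
dish 0.67 px 278.0 187.0 n 18197 topz 12.9 med [ 452.8 -270.8   14.3] rect [array([ 468.1, -253.3]), array([123.8, 138.2]), np.float64(16.8)] circ [ 475.3 -251.4] 69.5
((475.2764892578125, -251.41891479492188), 69.48229217529297) ((475.1166076660156, -251.2213134765625), (137.69940185546875, 137.97158813476562), 53.306556701660156)
```

View pics/w19.png

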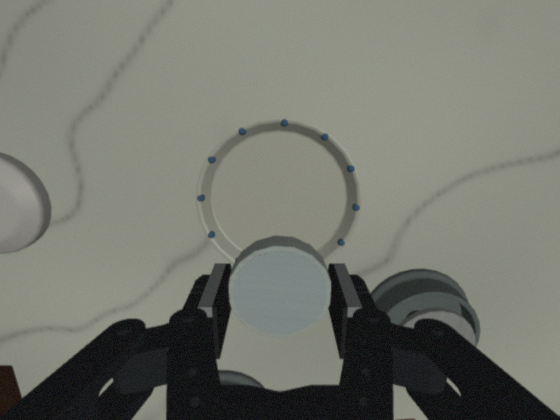

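```bash
python3 -m creep '[0.6,-1,0,25,0,0,0, 0.6,-2,0,65,0,0,0, 0.6,-2,0,100,0,0,0, 0.6,-2,0,122,0,0,0, 0.6,-2,0,130,0,0,0, 0.6,-2,0,130,0,0,0, 0.6,-2,0,130,0,0,0]' 40
```

```text
time_s: 34.42
tcp_pos: [477.7, -251.4, 40.6]
orientation: [[-0.957, -0.291, 0.002], [-0.291, 0.957, -0.001], [-0.002, -0.001, -1.0]]
ft_force: [1.1, -0.6, -0.1]
gripper_width: 43.7
```

```bash
python3 -m creep '[0.6,1,0,4,0,0,0, 0.6,1,0,9,0,0,0, 0.6,1,0,13,0,0,0, 0.6,1,0,14,0,0,0, 0.6,1,0,14,0,0,0, 0.6,1,0,14,0,0,0]' 40;  python3 -m creep '[0.6,0,0,1,0,0,0, 0.6,0,0,1,0,0,0, 0.6,0,0,1,0,0,0]' 40
```

```text
time_s: 35.17
tcp_pos: [475.9, -251.4, 25.4]
orientation: [[-0.957, -0.291, 0.0], [-0.291, 0.957, -0.0], [-0.0, -0.0, -1.0]]
ft_force: [-0.5, -0.3, -0.8]
gripper_width: 44.4
time_s: 35.55
tcp_pos: [476.0, -251.4, 24.7]
orientation: [[-0.957, -0.291, 0.001], [-0.291, 0.957, -0.0], [-0.0, -0.0, -1.0]]
ft_force: [-0.5, 1.0, 3.8]
gripper_width: 44.1
```

Contact at about 4.5 N. I'll release slowly, retreat and check.

```bash
python3 -m creep '[0.44,0,0,0,0,0,0, 0.42,0,0,0,0,0,0, 0.40,0,0,0,0,0,0, 0.37,0,0,0,0,0,0, 0.37,0,0,0,0,0,0, 0.37,0,0,-10,0,0,0, 0.37,0,0,-40,0,0,0, 0.37,0,0,-90,0,0,0, 0.37,0,0,-140,0,0,0, 0.37,0,0,-170,0,0,0, 0.37,0,0,-170,0,0,0]' 40;  python3 -c "
from look import *
s,f=look('w20',['round_mirror','dish'])
f=grab_frame('scene');save(f,'scene1')
for l in ['tamper','square_mirror','lipstick_a','cream_jar','fan','brush_cup','dish','round_mirror']: print(l,[(round(d['p'],2),np.round(d['position']).tolist()) for d in search_frame(f,l)][:2])
print(s['ft_force'])"
```

```text
time_s: 36.92
tcp_pos: [477.1, -252.1, 197.9]
orientation: [[-0.957, -0.291, 0.005], [-0.291, 0.957, -0.003], [-0.004, -0.004, -1.0]]
ft_force: [0.1, 0.2, -1.0]
gripper_width: 53.6
[ 477.1 -252.1  197.9] [[-0.957, -0.291, 0.005], [-0.291, 0.957, -0.003], [-0.004, -0.004, -1.0]]
round_mirror 0.86 px 281.0 187.0 n 1964 topz 18.1 med [ 475.7 -252.1   17.3] rect [array([ 476. , -251.8]), array([44.3, 44.9]), np.float64(17.3)] circ [ 476.7 -251.7] 23.0
dish 0.65 px 283.0 181.0 n 15655 topz 13.8 med [ 472.  -251.7   14.5] rect [array([ 474.9, -251.1]), array([137.5, 137.3]), np.float64(75.4)] circ [ 475.3 -251.1] 69.4
tamper [(0.75, [494.0, 289.0, 49.0])]
square_mirror [(0.67, [592.0, 222.0, 17.0])]
lipstick_a [(0.56, [711.0, -118.0, 44.0]), (0.51, [614.0, 316.0, 50.0])]
cream_jar [(0.89, [782.0, 79.0, 39.0])]
fan [(0.96, [563.0, -468.0, 107.0]), (0.54, [497.0, 288.0, 49.0])]
brush_cup [(0.57, [633.0, 469.0, 86.0])]
dish [(0.97, [476.0, -252.0, 10.0])]
round_mirror [(0.5, [484.0, -246.0, 16.0])]
[ 0.12149633  0.24224875 -0.991915  ]
```

View pics/w20.png

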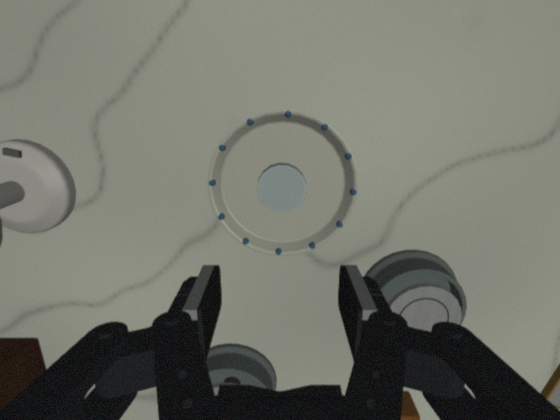

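View pics/scene1.png

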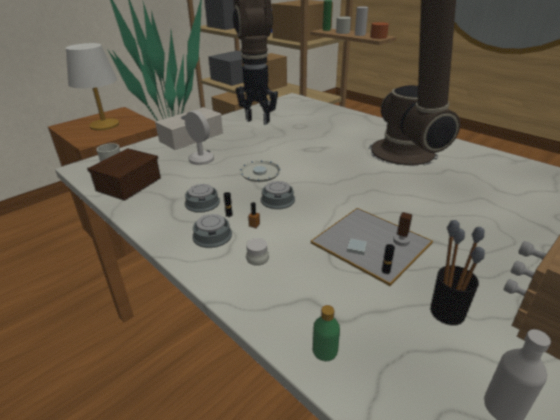

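The wrist view shows the mirror lying flat in the centre of the dish at (281,187). In the scene view the tamper stands on the tray at (404,228), and the other things are where they started.

```bash
python3 -c "
from bench import *
print(close_job())"
```

```text
the job is handed in; nothing more can be done
None
```

The job is done and handed in at about 37 s; no verdict was reported.

- **Press:** I laid the round mirror, glass up, about 1 mm from the centre of the plate nearest the robot. I pressed it with the tamper at about 23 N and held it for over 1.5 s. The plate read flush with the rim (33.1 against 33.1 mm) and level to about 0.005 rad. After I lifted, the mirror's top read 58 mm again, so the plate was back up.
- **Tamper:** It stands upright on the tray, let go, at almost the same place it started. The network missed it in my last wrist picture, so I checked that by eye there and again in the final scene picture.
- **Round mirror:** It lies flat in the dish, about 1 mm from the centre, with its top at 17–18 mm as expected for the dish floor. I set it down with about 4 N of contact and then released it slowly.
- **Dish and bystanders:** None looked shifted or tipped in the last pictures. The dish's centre read the same as before I placed the mirror.

Two things disagreed:
- **Network positions:** In the scene and side pictures they came out about 10 to 25 mm apart, so I relied on the wrist camera's depth.
- **Wrist depth:** It reads about 0.8 mm low, and showed a tilt of about 0.03 rad on the mirror and tamper while they were held, which I put down to calibration.

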